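# Point the cell tester's selector arm at the red cell and press start

### The job

On the cell test stand, gently push the orange selector arm round with a fingertip until it points at the red cell, and only then press the green start button all the way down and let it come up again. Leave the arm pointing at the red cell. The three cells stay standing in their cups, and the jar and the spool beside the stand stay where they are.

Things in the scene. Friction and masses are not known exactly. Their poses are not given: they have to be found in the camera images.
- stand: Cell test stand: fixed grey board 250 (x) by 320 (y) mm, top 14 mm above the table. Origin: centre of its underside; z up, x away from the robot at yaw 0. Arm pivot at (-70, 0) mm. Three white cups, 31 mm wide, 16 high, 150 mm from the pivot, at -0.95, 0.35 and 0.95 rad from its x axis (counter-clockwise positive). Two terminal posts, 26 mm high, at (-100, 71) and (-100, 99) mm.
- pointer (a joint): Angle of the orange selector arm about its vertical pivot: 0 when it points along the stand's x axis, positive counter-clockwise seen from above, stops at -1.3 and +1.3. It stays where it is left; friction about 0.12 N m, so about 1.5 N at 80 mm from the pivot turns it. It cannot be lifted.
- pointer_pivot (a point): Point on the pivot axis of the selector arm at the arm's mid height, 56 mm above the table. Its x axis points along the arm to the tip, z up. The hub round it is a cylinder of 20 mm radius, its top 70 mm above the table, with a 14 mm wide screw cap up to 76 mm.
- pointer_tip (a point): Tip of the orange arm, 105 mm from the pivot, 56 mm above the table. The arm is a straight level bar 12 mm wide (9 mm over its last 12 mm) from hub to tip, from 46 to 66 mm above the table, with free room below it down to the board at 14 mm: a fingertip can reach down beside the bar and push it sideways.
- start_button_top (a point): Centre of the top face of the round green start button (28 mm wide, 36 mm above the table when up) in its black housing (44 mm wide, 26 mm high above the table) on the stand, at (-70, -115) mm in the stand's frame, pressed straight down.
- start_button (a joint): Travel of the start button: 0 up, 0.006 m fully down; a spring brings it up again; fully down takes about 4 N.
- red_cell: The (dark) red battery cell, a cylinder 18 mm wide and 66 mm high, standing loose in one of the three cups (any of them). Origin: centre of its underside, 17 mm above the table; top 83 mm above the table.
- blue_cell: The (dark) blue battery cell, same size, in another cup. Origin: centre of its underside.
- grey_cell: The light grey battery cell, same size, in the third cup. Origin: centre of its underside.
- jar: Clear jar with a yellow screw lid, 47 mm wide, 52 mm high, loose on the table beside the stand's left (+y) edge. Origin: centre of its underside.
- spool: Spool of white wire with blue flanges, 53 mm wide, 40 mm high, loose on the table beside the stand's right (-y) edge. Origin: centre of its underside.
Not all that is in view belongs to the job. Leave any purple look-alike of the blue_cell alone.

How it is judged:
By the outcome, as a careful person would: the job done as asked, in the order asked, and still so for the second after the job is handed in, with the robot touching nothing.
It also fails if it takes over 48 s, if anything falls off the work surface, if the arm or the gripper's body presses on something with over 40 N, if the wrist force passes 120 N, or if a joint passes its speed limit or range.

### The arm

A 6-joint arm with a two-finger parallel gripper is mounted at the origin on a cart in front of the work surface, level with it; the furniture and walls round the work are solid. World frame = base frame: x ahead of the robot, y to its left, z up, the work surface at z = 0. Lengths are in m, angles in rad, forces in N, time in s.
With the tool pointing down it reaches from about 0.35 to 0.775 m from the base axis. Payload 5.5 kg.
Tool frame: the origin (TCP) lies at the very end of the fingers, on their centre line; the grasp point (between the pads) lies 19 mm behind it; z points along the fingers, y is the line along which they close (so a half turn about z gives the same grasp; the last joint's range is limited). The gripper opens to 85 mm and grips with 20 to 120 N. Pads are 22 mm wide; open, the fingers measure 114 mm over their backs; the gripper's body (76 mm by 85 mm) begins 54 mm behind the grasp point. The pads swing forward as they close: fully open they stand 13 mm farther back than shut.
Start: joints at [1.17, 0.313, 0.046, 1.304, 0, 1.431], TCP at [0.148, 0.556, 0.231] pointing down, gripper open.
Joint ranges: [-2.76, 2.76], [-0.86, 1.69], [-1.03, 1.26], [-2.2, 2.34], [-1.47, 1.5], [-3.14, 3.14]. Speed limits (rad/s): [2.57, 2.57, 3.14, 3.14, 3.14, 3.14].

### API

Orientations are given as a unit quaternion [w, x, y, z].
In Python, from workcell import get_state, read_camera, calibration, hand_in gives the robot as it stands.
- The arm moves only by the tool drive_tool, never from a script. Its argument "deltas" is a list that holds one entry, the list of rows, each a list of 7 numbers: the closure in counts, from 0 (fully open) to 255 (shut), then the shift along the tool's x, y, z in m, then the turn, a rotation vector about the tool's x, y, z in degrees. A call has 1 to 12 rows; each row is the pose to reach, as a shift and turn from the pose commanded when the call began, along the tool's axes at that moment; what a row does not reach only later rows make up. A row lasts 1/8 s, in which the tool goes at most 62.5 mm and 10.7 degrees, less where a joint would pass 70% of its speed; a pose out of reach is approached as far as the arm can. A call with a gripper value outside its range is refused whole. The fingers move at their own pace and stop on an object; "newtons" is the grip in N (left out, the last holds). Time passes only in rows, so rows that repeat a pose let the fingers close. It gives the time, the measured TCP pose, the force, the opening and the grip force at its end, in the units of the state.
- get_state(): the state, without advancing time (a new reading comes with each control period).
- read_camera(name): name is "scene" or "top"; returns (picture, depth): 384x512x3 uint8, red, green, blue; 384x512 float32, m along the optical axis (not along the pixel's ray), 0 where there is no reading.
- calibration(name): a dict with "mtx" (3x3 intrinsics, pixels), "world_from_camera" (4x4, takes a point from camera to world coordinates). Camera axes: x right, y up, looking along -z (the intrinsics and any distortion apply to the point x, -y, -z); pixel columns grow to the right and rows downward; lengths in m; the calibration is good to about 2 mm. A picture is of the moment at which its call begins. calibration takes no time and is no camera call.
- hand_in(): hands the job in; it is judged then, once.
The state is a dict: "clock": time; "joint_pos": joint angles; "qvel": joint speeds; "tau": joint torques, N m; "tcp_pos": TCP position; "orientation": TCP orientation; "wrist_force": force on the tool from outside, world axes, zero at the start; "ft_torque": the same for the moment, N m; "finger_gap": finger opening in m; "grip_force": force on a finger pad.
Only numpy, scipy, OpenCV 4.12 (cv2) and the standard library are available. Lean on these libraries where they do the work, as an engineer would, in place of code of your own. Each camera call takes 0.05 s, during which the arm holds its last target. There are 200 camera calls.

## Working session

There is one attempt and no reset: what is moved stays moved. The work goes in short steps, Python scripts to look and compute and a tool call to move; the robot and the scene stay as the last step left them, time stands still between calls to the robot, and variables do not carry over. Pictures are saved under pics/ and viewed, at most 10 in all, crops included, and the job is handed in when it is done.

Besides the shell and the picture viewer there is one more tool, called after "Request:" by a JSON object that holds its "api" and its "payload", one argument or row to a line. drive_tool: Moves the arm, as the interface text tells. Its arguments: {"type":"object","properties":{"deltas":{"type":"array","items":{"type":"array","items":{"type":"array","items":{"type":"number"}}}},"newtons":{"type":"number"}},"required":["deltas"]}

```bash
mkdir -p pics
cat > h.py <<'E'
import numpy as np, cv2
from workcell import *
def grab(n,f=None):
    im,d=read_camera(n); 
    if f: cv2.imwrite('pics/'+f,im[:,:,::-1])
    return im,d
def ray(n,uv):
    c=calibration(n);M=np.array(c['mtx']);T=np.array(c['world_from_camera'])
    p=np.linalg.inv(M)@[uv[0],uv[1],1]; d=T[:3,:3]@[p[0],-p[1],-p[2]]
    return T[:3,3],d
def plane(n,uv,z):
    o,d=ray(n,uv); return o+d*(z-o[2])/d[2]
E
python3 - <<'E'
from h import *
a,_=grab('top','top1.png');b,_=grab('scene','scene1.png')
for n in('top','scene'):print(calibration(n))
s=get_state();print(s)
np.savez('f.npz',a=a,b=b)
E
```

```text
{'mtx': array([[402.64892567,   0.        , 262.68162154],
       [  0.        , 402.64892567, 188.15421358],
       [  0.        ,   0.        ,   1.        ]]), 'world_from_camera': array([[ 0.00688925,  0.98722131, -0.15920625,  0.39398822],
       [-0.99997012,  0.0062432 , -0.00455776,  0.10384415],
       [-0.00350556,  0.1592329 ,  0.98723482,  1.11173479],
       [ 0.        ,  0.        ,  0.        ,  1.        ]])}
{'mtx': array([[388.15041232,   0.        , 255.10969385],
       [  0.        , 388.15041232, 188.48753041],
       [  0.        ,   0.        ,   1.        ]]), 'world_from_camera': array([[ 0.7328289 ,  0.31230237, -0.60450727,  0.00582084],
       [-0.68008838,  0.36363942, -0.63658948, -0.49388526],
       [ 0.02101428,  0.87762954,  0.47887869,  0.51474505],
       [ 0.        ,  0.        ,  0.        ,  1.        ]])}
{'clock': 0.1, 'joint_pos': array([1.17040717e+00, 3.13909532e-01, 4.51166898e-02, 1.30361586e+00,
       3.34807313e-05, 1.43120489e+00]), 'qvel': array([-0.00012876, -0.00379859,  0.00325315, -0.00074696,  0.00111516,
       -0.00091253]), 'tau': array([ 2.79338688e-03, -4.81727636e+01,  2.99241525e+01,  1.28118342e-02,
       -1.04030428e-04,  2.31084869e-05]), 'tcp_pos': array([0.14808267, 0.55514027, 0.23051688]), 'orientation': array([-2.31162365e-04,  1.30029595e-01,  9.91509785e-01, -7.72518699e-04]), 'wrist_force': array([ 0.47211665,  0.15624083, -0.33100245]), 'ft_torque': array([0.02930855, 0.03834984, 0.06700261]), 'grip_force': 0.0, 'finger_gap': 0.0853923748272361}
```

View pics/top1.png

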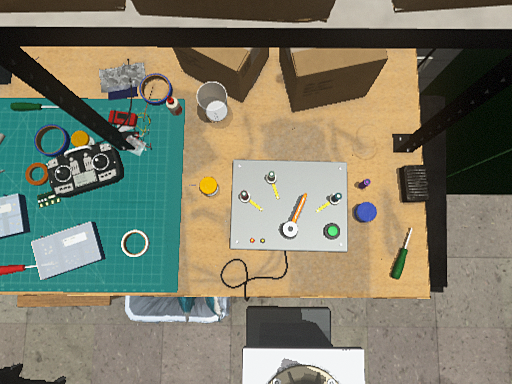

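View pics/scene1.png

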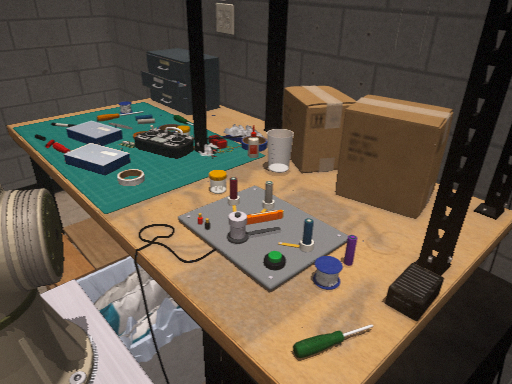

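Run:
```python
from h import *
f=np.load('f.npz')
for n,k in(('top','a'),('scene','b')):
    im=f[k];hsv=cv2.cvtColor(im,cv2.COLOR_RGB2HSV)
    x0,y0,x1,y1=(225,150,355,255) if n=='top' else (175,165,350,285)
    def comp(nm,lo,hi,zs,mn=8):
        m=cv2.inRange(hsv,lo,hi); r=np.zeros_like(m); r[y0:y1,x0:x1]=m[y0:y1,x0:x1]
        _,L,S,C=cv2.connectedComponentsWithStats(r)
        for i in range(1,len(S)):
            if S[i,4]>=mn:
                print(n,nm,S[i],C[i].round(1),[plane(n,C[i],z).round(4)[:2] for z in zs])
                if nm=='orange':
                    q=np.argwhere(L==i)[:,::-1]; P=np.array([plane(n,p,.066)[:2] for p in q])
                    w,v=np.linalg.eigh(np.cov(P.T)); print('dir',v[:,1], np.arctan2(*v[::-1,1]), [P[j].round(4) for j in (np.argmin(P@v[:,1]),np.argmax(P@v[:,1]))])
    comp('green',(50,120,60),(75,255,255),[.036])
    comp('orange',(5,120,120),(17,255,255),[.066],30)
    comp('red',(0,100,30),(4,255,160),[.083,.05])
    comp('red2',(172,80,30),(180,255,160),[.083,.05])
    comp('blue',(95,80,30),(115,255,200),[.083,.05])
    if n=='top':
        m=np.zeros(im.shape[:2],np.uint8); m[y0:y1,x0:x1]=cv2.inRange(hsv,(0,0,120),(180,35,215))[y0:y1,x0:x1]
        c=max(cv2.findContours(m,0,2)[0],key=cv2.contourArea)
        P=np.array([plane(n,p[0],.014)[:2] for p in cv2.convexHull(c)],np.float32)
        print('board',cv2.minAreaRect(P))
t=cv2.resize(f['a'][150:260,225:355],None,fx=6,fy=5.4,interpolation=cv2.INTER_CUBIC)
cv2.imwrite('pics/crop.png',t[:,:,::-1])
```

```text
top green [328 226  10  10  81] [332.3 230.4] [array([ 0.4547, -0.077 ])]
top orange [292 193  15  28  43] [298.3 206. ] [array([0.5161, 0.0154])]
dir [-0.89657174  0.44289854] 2.6827636349276758 [array([ 0.5504, -0.0025]), array([0.4793, 0.032 ])]
board ((0.5267288684844971, 0.03668734431266785), (0.31734102964401245, 0.24887356162071228), 89.1479721069336)
scene green [268 251  14  12 133] [274.6 256.3] [array([ 0.4509, -0.0851])]
scene orange [237 171 100  21 973] [288.4 180.6] [array([0.6641, 0.0782])]
dir [-0.7809793   0.62455691] 2.467028604328148 [array([0.7897, 0.0279]), array([0.531 , 0.1216])]
scene orange [184 182  46  22 340] [209.8 193.2] [array([0.4757, 0.1552])]
dir [-0.47748731  0.87863865] 2.068589053854005 [array([0.5074, 0.1228]), array([0.4508, 0.2169])]
scene orange [175 193  29  52 622] [183.6 219.9] [array([0.3659, 0.0997])]
dir [0.47877338 0.87793852] 1.0715393062194736 [array([0.3411, 0.0106]), array([0.4165, 0.2074])]
scene orange [336 196  14   8  43] [342.2 199.5] [array([ 0.6891, -0.0681])]
dir [0.23588298 0.97178147] 1.3326692385080947 [array([ 0.681 , -
[... 1030 characters left out ...]
)]
scene red [236 183   1   9   9] [236. 187.] [array([0.5219, 0.1144]), array([0.5613, 0.1609])]
scene red [198 219   5   5  24] [199.9 220.9] [array([0.3746, 0.0527]), array([0.4028, 0.0945])]
scene red2 [230 179   7  20  88] [233.1 188.3] [array([0.5125, 0.1139]), array([0.5513, 0.1604])]
scene blue [303 220  10  24 157] [307.5 232.2] [array([ 0.5077, -0.1154]), array([ 0.546 , -0.0865])]
scene blue [315 256  20  13  97] [324.2 261.8] [array([ 0.4612, -0.1928]), array([ 0.496 , -0.1698])]
scene blue [333 261   4   6   9] [334.8 263.7] [array([ 0.471 , -0.2082]), array([ 0.5065, -0.1863])]
scene blue [333 269   7   5  10] [335.8 271.4] [array([ 0.4559, -0.2216]), array([ 0.4903, -0.2008])]
```

View pics/crop.png

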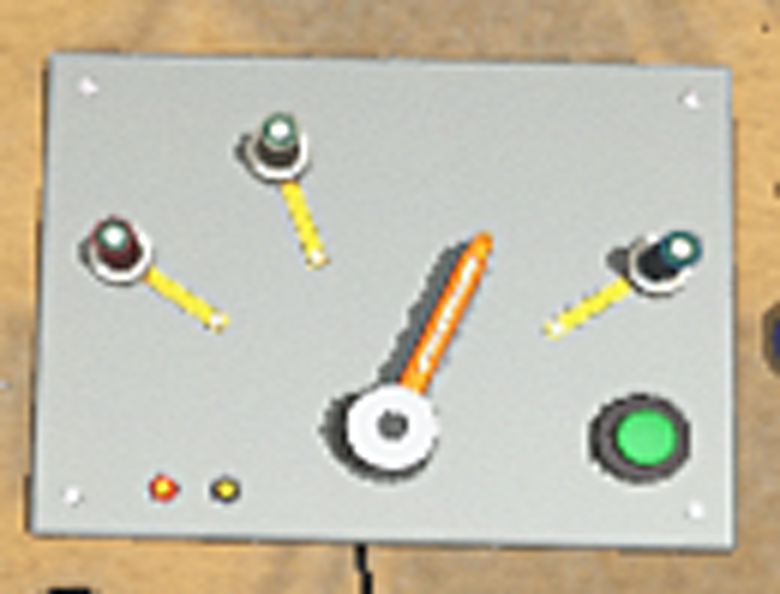

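```bash
cat >> h.py <<'E'
from scipy.spatial.transform import Rotation as Ro
O=np.array([.5267,.0367]);Y=-.015
def st(x,y): return O+np.array([[np.cos(Y),-np.sin(Y)],[np.sin(Y),np.cos(Y)]])@[x,y]
PV=st(-.07,0)
def R0(): 
    q=get_state()['orientation']; return Ro.from_quat(np.r_[q[1:],q[0]])
def row(p,psi,g=255):
    "tool-frame row for TCP p, pointing down, tool y at world angle psi"
    s=get_state();R=R0(); c,n=np.cos(psi),np.sin(psi)
    y=np.array([c,n,0]);z=np.array([0,0,-1]);T=Ro.from_matrix(np.c_[np.cross(y,z),y,z])
    return [g]+list(R.inv().apply(np.array(p)-s['tcp_pos']).round(4))+list(np.degrees((R.inv()*T).as_rotvec()).round(1))
def arc(th,d,r=.075,z=.036):
    u=np.array([np.cos(th),np.sin(th)]);n=np.array([-u[1],u[0]])
    return row(np.r_[PV+r*u-d*n,z],th+np.pi/2)
E
python3 - <<'E'
from h import *
print('pivot',PV,'hub',plane('top',(290.5,229.1),.07),'button',st(-.07,-.115))
print('red cup',PV+.15*np.array([np.cos(.95+Y),np.sin(.95+Y)]))
for t,f in(('red',(115,240)),):print(t,plane('top',(225+f[0]/6,150+f[1]/5.4),.083))
# orange angle from top picture relative to hub centre
f=np.load('f.npz');h=cv2.cvtColor(f['a'],cv2.COLOR_RGB2HSV);m=cv2.inRange(h,(3,100,100),(20,255,255))
q=[p[::-1] for p in np.argwhere(m[190:222,285:312])+[190,285]]
P=np.array([plane('top',p,.066)[:2] for p in q])-PV; print(np.arctan2(*P.mean(0)[::-1]),np.linalg.norm(P,axis=1).max())
print(arc(-.46,.034,z=.2));print(arc(-.46,.034))
E
```

```text
pivot [0.45670787 0.03774996] hub [0.45552755 0.03620928 0.07      ] button [ 0.45498294 -0.0772371 ]
red cup [0.54578064 0.15843982]
red [0.5431346 0.1562827 0.083    ]
-0.40963986472286 0.10308901893209173
[255, np.float64(-0.4984), np.float64(-0.4684), np.float64(0.0311), np.float64(-0.1), np.float64(-0.0), np.float64(11.4)]
[255, np.float64(-0.4984), np.float64(-0.4682), np.float64(0.1951), np.float64(-0.1), np.float64(-0.0), np.float64(11.4)]
```

Request:
{"api": "drive_tool", "payload": {
  "deltas": [
    [[255,-0.042,-0.039,0,0,0,1],[255,-0.083,-0.078,0,0,0,2],[255,-0.125,-0.117,0,0,0,3],[255,-0.166,-0.156,0,0,0,4],[255,-0.208,-0.195,0,0,0,5],[255,-0.249,-0.234,0,0,0,6],[255,-0.291,-0.273,0,0,0,7],[255,-0.332,-0.312,0.005,0,0,8],[255,-0.374,-0.351,0.01,0,0,9],[255,-0.415,-0.39,0.018,0,0,10],[255,-0.457,-0.429,0.025,0,0,11.4],[255,-0.498,-0.468,0.031,0,0,11.4]]
  ]
}}

```text
clock: 1.6
tcp_pos: [0.5093, -0.0268, 0.1997]
orientation: [-0.0, 0.228, 0.974, 0.0]
wrist_force: [-0.2, 1.3, -0.1]
finger_gap: 0.0
grip_force: 0.0
```

Request:
{"api": "drive_tool", "payload": {
  "deltas": [
    [[255,0,0,0,0,0,0],[255,0,0,0,0,0,0]]
  ]
}}

```text
clock: 1.85
tcp_pos: [0.508, -0.0248, 0.1997]
orientation: [-0.001, 0.228, 0.974, 0.0]
wrist_force: [0.3, 0.4, 0.1]
finger_gap: 0.0
grip_force: 0.0
```

Run:
```python
from h import *
s=get_state();print(s['clock'],s['tcp_pos'],s['finger_gap'],s['wrist_force']);print(arc(-.42,.036))
b,_=grab('scene')
cv2.imwrite('pics/s2.png',cv2.resize(b[60:300,150:400],None,fx=2.4,fy=2.4)[:,:,::-1])
```

```text
1.85 [ 0.50796258 -0.02482353  0.19971947] 3.096447816204995e-05 [0.3279418  0.44876075 0.10421598]
[255, np.float64(-0.003), np.float64(0.0004), np.float64(0.1637), np.float64(-0.0), np.float64(-0.1), np.float64(-2.3)]
```

View pics/s2.png

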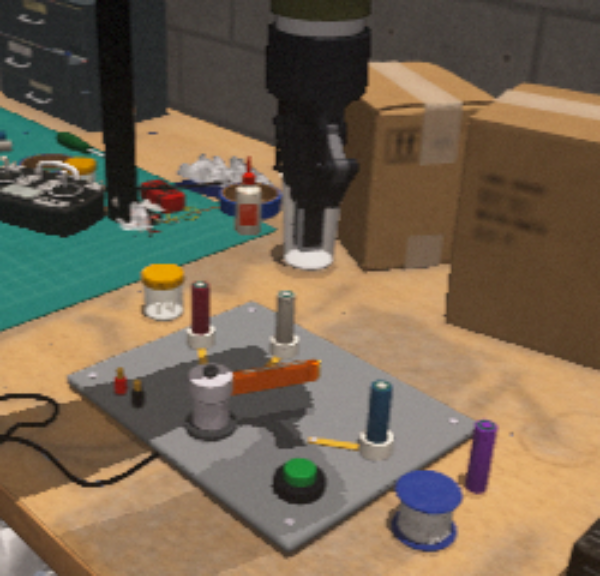

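The picture shows the shut gripper above the stand, with the red cell at crop (200,310) in the +0.95 cup, blue at (378,410) and grey at (285,320). I'm going down beside the bar.

Request:
{"api": "drive_tool", "payload": {
  "deltas": [
    [[255,-0.003,0,0.04,0,0,-2.3],[255,-0.003,0,0.08,0,0,-2.3],[255,-0.003,0,0.11,0,0,-2.3],[255,-0.003,0,0.135,0,0,-2.3],[255,-0.003,0,0.15,0,0,-2.3],[255,-0.003,0,0.164,0,0,-2.3],[255,-0.003,0,0.164,0,0,-2.3],[255,-0.003,0,0.164,0,0,-2.3]]
  ]
}}

```text
clock: 2.9
tcp_pos: [0.5121, -0.0263, 0.037]
orientation: [0.001, 0.208, 0.978, 0.0]
wrist_force: [0.7, -0.3, 0.8]
finger_gap: 0.0002
grip_force: 0.0
```

Run:
```python
from h import *
s=get_state();print(s['tcp_pos'],s['wrist_force'])
for d in(.032,.028,.024,.020):print([float(v) for v in arc(-.42,d)])
for t in np.linspace(-.36,.18,10):print([float(v) for v in arc(t,.020)])
```

```text
[ 0.51206997 -0.02632877  0.03698509] [ 0.69075913 -0.34597199  0.77352649]
[255.0, 0.0017, 0.0039, 0.001, 0.0, 0.1, 0.0]
[255.0, 0.0017, 0.0079, 0.001, 0.0, 0.1, 0.0]
[255.0, 0.0017, 0.0119, 0.001, 0.0, 0.1, 0.0]
[255.0, 0.0017, 0.0159, 0.001, 0.0, 0.1, 0.0]
[255.0, 0.0006, 0.0205, 0.001, 0.0, 0.1, -3.4]
[255.0, -0.0002, 0.0251, 0.001, 0.0, 0.1, -6.8]
[255.0, -0.0007, 0.0297, 0.001, 0.0, 0.1, -10.3]
[255.0, -0.0009, 0.0343, 0.001, 0.0, 0.1, -13.7]
[255.0, -0.0009, 0.039, 0.001, 0.0, 0.1, -17.2]
[255.0, -0.0006, 0.0436, 0.001, 0.0, 0.1, -20.6]
[255.0, 0.0, 0.0483, 0.001, 0.0, 0.1, -24.0]
[255.0, 0.0009, 0.0528, 0.001, 0.0, 0.1, -27.5]
[255.0, 0.002, 0.0573, 0.001, 0.0, 0.1, -30.9]
[255.0, 0.0035, 0.0618, 0.001, 0.0, 0.1, -34.3]
```

Request:
{"api": "drive_tool", "payload": {
  "deltas": [
    [[255,0.002,0.004,0.001,0,0,0],[255,0.002,0.008,0.001,0,0,0],[255,0.002,0.012,0.001,0,0,0],[255,0.001,0.016,0.001,0,0,0],[255,0.0005,0.0205,0.001,0,0,-3.4],[255,0,0.025,0.001,0,0,-6.8],[255,-0.0005,0.0295,0.001,0,0,-10.3],[255,-0.001,0.034,0.001,0,0,-13.7],[255,-0.001,0.039,0.001,0,0,-17.2],[255,-0.0005,0.0435,0.001,0,0,-20.6],[255,0,0.048,0.001,0,0,-24],[255,0.001,0.053,0.001,0,0,-27.5]]
  ]
}}

```text
clock: 4.4
tcp_pos: [0.533, 0.0222, 0.0354]
orientation: [0.001, -0.031, 1.0, -0.001]
wrist_force: [0.8, -1.5, -0.7]
finger_gap: 0.0002
grip_force: 1.0
```

Run:
```python
from h import *
s=get_state();print(s['tcp_pos'],s['wrist_force'])
a,_=grab('top');b,_=grab('scene')
t=np.hstack([cv2.resize(a[150:260,225:355],(400,340)),cv2.resize(b[150:300,170:350],(400,340))])
cv2.imwrite('pics/s3.png',t[:,:,::-1])
for t in np.linspace(.17,.72,12):print([float(v) for v in arc(t,.020)])
```

```text
[0.53299162 0.02216958 0.03544395] [ 0.79047721 -1.50541991 -0.65742855]
[255.0, -0.0017, 0.008, -0.0006, -0.0, 0.1, -6.3]
[255.0, -0.0022, 0.0118, -0.0006, -0.0, 0.1, -9.1]
[255.0, -0.0025, 0.0157, -0.0006, -0.0, 0.1, -12.0]
[255.0, -0.0026, 0.0196, -0.0006, -0.0, 0.0, -14.8]
[255.0, -0.0025, 0.0235, -0.0006, -0.0, 0.0, -17.7]
[255.0, -0.0022, 0.0273, -0.0006, -0.0, 0.0, -20.6]
[255.0, -0.0017, 0.0312, -0.0006, -0.0, 0.0, -23.4]
[255.0, -0.001, 0.035, -0.0006, -0.0, 0.0, -26.3]
[255.0, -0.0002, 0.0388, -0.0006, -0.0, 0.0, -29.2]
[255.0, 0.0009, 0.0425, -0.0006, -0.0, 0.0, -32.0]
[255.0, 0.0021, 0.0462, -0.0006, -0.0, 0.0, -34.9]
[255.0, 0.0035, 0.0498, -0.0006, -0.0, 0.0, -37.8]
```

View pics/s3.png

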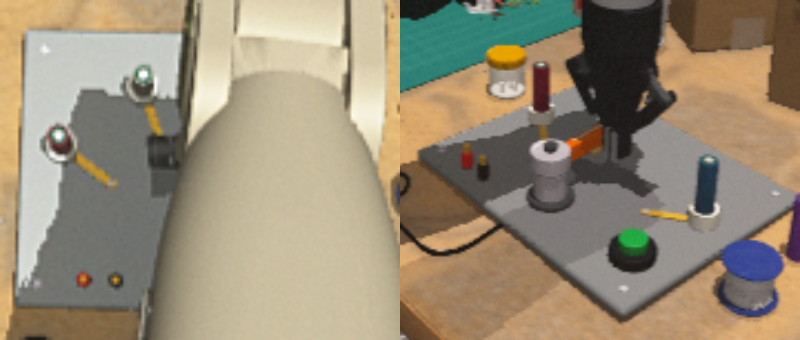

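The tool is touching the bar near (600,150) in the right half and pushing with about 1.7 N. The bar is turning and the cells are standing. I'll carry on.

Request:
{"api": "drive_tool", "payload": {
  "deltas": [
    [[255,-0.001,0.004,0,0,0,-3],[255,-0.0015,0.008,0,0,0,-6.3],[255,-0.002,0.012,0,0,0,-9.1],[255,-0.0025,0.0155,0,0,0,-12],[255,-0.0025,0.0195,0,0,0,-14.8],[255,-0.0025,0.0235,0,0,0,-17.7],[255,-0.002,0.0275,0,0,0,-20.6],[255,-0.0015,0.031,0,0,0,-23.4],[255,-0.001,0.035,0,0,0,-26.3],[255,0,0.039,0,0,0,-29.2],[255,0.001,0.0425,0,0,0,-32],[255,0.002,0.046,0,0,0,-34.9]]
  ]
}}

```text
clock: 6.0
tcp_pos: [0.5278, 0.068, 0.0354]
orientation: [0.0, -0.329, 0.944, -0.0]
wrist_force: [1.9, -0.7, 0.0]
finger_gap: -0.0
grip_force: 1.0
```

Run:
```python
from h import *
s=get_state();print(s['tcp_pos'],s['wrist_force'])
a,_=grab('top');b,_=grab('scene')
t=np.hstack([cv2.resize(a[150:260,225:355],(400,340)),cv2.resize(b[150:300,170:350],(400,340))])
cv2.imwrite('pics/s4.png',t[:,:,::-1])
for t in np.linspace(.70,.95,6):print(t,[float(v) for v in arc(t,.020)])
```

```text
[0.52783889 0.06802078 0.03541082] [ 1.91366589 -0.68003671  0.01776195]
0.7 [255.0, -0.001, 0.0023, -0.0006, -0.0, 0.0, -1.8]
0.75 [255.0, -0.0018, 0.0061, -0.0006, -0.0, 0.0, -4.7]
0.7999999999999999 [255.0, -0.0024, 0.0099, -0.0006, -0.0, 0.0, -7.5]
0.85 [255.0, -0.0028, 0.0138, -0.0006, -0.0, 0.0, -10.4]
0.8999999999999999 [255.0, -0.003, 0.0177, -0.0006, -0.0, 0.0, -13.2]
0.95 [255.0, -0.003, 0.0215, -0.0006, -0.0, 0.0, -16.1]
```

View pics/s4.png

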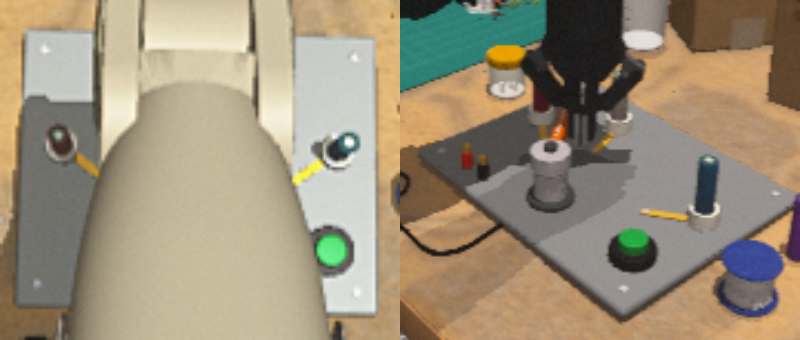

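Request:
{"api": "drive_tool", "payload": {
  "deltas": [
    [[255,-0.001,0.002,0,0,0,-1.8],[255,-0.002,0.006,0,0,0,-4.7],[255,-0.0025,0.01,0,0,0,-7.5],[255,-0.003,0.014,0,0,0,-10.4],[255,-0.003,0.014,0,0,0,-10.4],[255,-0.003,0.014,0,0,0,-10.4]]
  ]
}}

```text
clock: 6.85
tcp_pos: [0.5209, 0.0813, 0.0352]
orientation: [-0.0, -0.412, 0.911, 0.0]
wrist_force: [-0.9, -0.2, 0.6]
finger_gap: -0.0
grip_force: 0.0
```

Run:
```python
from h import *
s=get_state();print(s['tcp_pos'],s['wrist_force'])
v=s['tcp_pos'][:2]-PV;y=R0().apply([0,1,0])[:2];u=np.array([y[1],-y[0]]);print('th',np.arctan2(u[1],u[0]),'d',-v@y,'r',v@u)
for z in(.036,.16):print([float(v) for v in arc(.85,.040,z=z)])
print([float(v) for v in row(np.r_[st(-.07,-.115),.1],np.pi/2)])
```

```text
[0.52085512 0.08133551 0.03519719] [-0.89202542 -0.16871342  0.64586364]
th 0.8502579829823399 d 0.019446206084548775 r 0.07507603174942808
[255.0, 0.0001, -0.0206, -0.0008, 0.0, 0.0, 0.0]
[255.0, 0.0001, -0.0205, -0.1248, 0.0, 0.0, 0.0]
[255.0, 0.1626, -0.0551, -0.0649, 0.0, -0.0, 48.7]
```

Request:
{"api": "drive_tool", "payload": {
  "deltas": [
    [[255,0,-0.01,0,0,0,0],[255,0,-0.02,0,0,0,0],[255,0,-0.02,-0.04,0,0,0],[255,0,-0.02,-0.09,0,0,0],[255,0.03,-0.028,-0.125,0,0,9],[255,0.06,-0.034,-0.125,0,0,18],[255,0.09,-0.04,-0.125,0,0,27],[255,0.13,-0.048,-0.125,0,0,36],[255,0.163,-0.055,-0.125,0,0,44],[255,0.163,-0.055,-0.125,0,0,48.7],[255,0.163,-0.055,-0.125,0,0,48.7]]
  ]
}}

```text
clock: 8.22
tcp_pos: [0.4552, -0.0787, 0.1605]
orientation: [0.0, -0.0, 1.0, -0.0]
wrist_force: [-0.6, 1.6, -0.4]
finger_gap: 0.0
grip_force: 0.0
```

Run:
```python
from h import *
s=get_state();print(s['tcp_pos'],s['wrist_force'])
a,_=grab('top');b,_=grab('scene');np.savez('f2.npz',a=a,b=b)
t=np.hstack([cv2.resize(a[150:260,225:355],(400,340)),cv2.resize(b[150:300,170:350],(400,340))])
cv2.imwrite('pics/s5.png',t[:,:,::-1])
```

```text
[ 0.45523154 -0.07867153  0.16046795] [-0.58246615  1.56586202 -0.39054548]
```

View pics/s5.png

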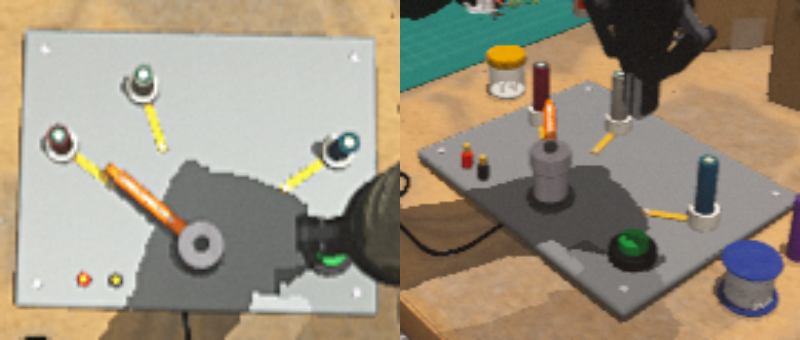

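The top view (left half) shows the bar from the hub at (202,244) to its tip at (110,170), short of the red cell at (60,140). I'll measure its angle.

Run:
```python
from h import *
a=np.load('f2.npz')['a'];h=cv2.cvtColor(a,cv2.COLOR_RGB2HSV)
m=np.zeros(h.shape[:2],np.uint8);m[195:225,255:290]=cv2.inRange(h,(3,110,80),(19,255,255))[195:225,255:290]
_,L,S,C=cv2.connectedComponentsWithStats(m);i=1+S[1:,4].argmax();print(S[i])
P=np.array([plane('top',p[::-1],.066)[:2] for p in np.argwhere(L==i)]);hub=plane('top',(225+202/400*130,150+244/340*110),.076)[:2]
w,v=np.linalg.eigh(np.cov(P.T));v=v[:,1]*np.sign(v[1,1]);print('pca',np.arctan2(v[1],v[0]),'hub',hub,PV)
for c in(PV,hub):
    d=P-c;print(np.arctan2(*d.mean(0)[::-1]), np.linalg.norm(d,axis=1).max())
for n,x in(('red cup base',(60,152)),):print(plane('top',(225+x[0]/400*130,150+x[1]/340*110),.03))
```

```text
[258 203  28  22 112]
pca 0.8940289544321595 hub [0.45558137 0.03621281] [0.45670787 0.03774996]
0.8869203494658402 0.10303376217777883
0.8885100218676577 0.10493948812387391
[0.53786954 0.1578968  0.03      ]
```

The bar is at 0.888 rad and the target is about 0.935 to 0.94 in world axes. It needs a nudge of about 0.05 rad, so the finger goes back in and ends at 0.90.

Run:
```python
from h import *
for t,d,z in((.85,.040,.16),(.85,.04,.0355),(.85,.026,.0355),(.86,.0195,.0355),(.88,.0195,.0355),(.90,.0195,.0355)):print([float(v) for v in arc(t,d,z=z)])
```

```text
[255.0, -0.0813, 0.1455, 0.0004, -0.0, 0.0, -48.6]
[255.0, -0.0812, 0.1455, 0.1249, -0.0, 0.0, -48.6]
[255.0, -0.0707, 0.1547, 0.1249, -0.0, 0.0, -48.6]
[255.0, -0.0654, 0.1597, 0.1249, -0.0, 0.0, -49.1]
[255.0, -0.0645, 0.1609, 0.1249, -0.0, 0.0, -50.3]
[255.0, -0.0636, 0.1622, 0.1249, -0.0, 0.0, -51.4]
```

Request:
{"api": "drive_tool", "payload": {
  "deltas": [
    [[255,-0.016,0.029,0,0,0,-9],[255,-0.032,0.058,0,0,0,-18],[255,-0.048,0.087,0,0,0,-27],[255,-0.064,0.116,0,0,0,-36],[255,-0.081,0.1455,0,0,0,-45],[255,-0.081,0.1455,0,0,0,-48.6],[255,-0.081,0.1455,0,0,0,-48.6],[255,-0.081,0.1455,0.05,0,0,-48.6],[255,-0.081,0.1455,0.09,0,0,-48.6],[255,-0.081,0.1455,0.115,0,0,-48.6],[255,-0.081,0.1455,0.125,0,0,-48.6],[255,-0.081,0.1455,0.125,0,0,-48.6]]
  ]
}}

```text
clock: 9.82
tcp_pos: [0.5356, 0.0678, 0.0352]
orientation: [-0.0, -0.412, 0.911, 0.0]
wrist_force: [-0.1, -0.8, 0.1]
finger_gap: -0.0002
grip_force: 0.0
```

Run:
```python
from h import *
s=get_state();print(s['tcp_pos'],s['wrist_force'])
for t,d,z in((.85,.026,.0355),(.85,.0195,.0355),(.865,.0195,.0355),(.88,.0195,.0355),(.90,.0195,.0355),(.90,.04,.0355)):print([float(v) for v in arc(t,d,z=z)])
```

```text
[0.53560117 0.06776457 0.03515626] [-0.06853005 -0.82342133  0.09816227]
[255.0, -0.0004, 0.0135, -0.0003, 0.0, -0.0, -0.1]
[255.0, -0.0004, 0.02, -0.0003, 0.0, -0.0, -0.1]
[255.0, -0.0006, 0.0211, -0.0003, 0.0, -0.0, -0.9]
[255.0, -0.0009, 0.0222, -0.0003, 0.0, -0.0, -1.8]
[255.0, -0.0012, 0.0237, -0.0003, 0.0, -0.0, -2.9]
[255.0, -0.0023, 0.0033, -0.0003, 0.0, -0.0, -2.9]
```

Request:
{"api": "drive_tool", "payload": {
  "deltas": [
    [[255,0,0.006,0,0,0,0],[255,0,0.012,0,0,0,0],[255,0,0.016,0,0,0,0],[255,0,0.019,0,0,0,0],[255,-0.0005,0.021,0,0,0,-1],[255,-0.001,0.0225,0,0,0,-2],[255,-0.001,0.0235,0,0,0,-2.9],[255,-0.001,0.0235,0,0,0,-2.9],[255,-0.001,0.0235,0,0,0,-2.9]]
  ]
}}

```text
clock: 10.95
tcp_pos: [0.5191, 0.0841, 0.0354]
orientation: [0.0, -0.435, 0.901, -0.0]
wrist_force: [1.1, -1.8, 1.5]
finger_gap: -0.0004
grip_force: 0.8
```

Request:
{"api": "drive_tool", "payload": {
  "deltas": [
    [[255,0,-0.01,0,0,0,0],[255,0,-0.02,0,0,0,0],[255,0,-0.02,-0.04,0,0,0],[255,0,-0.02,-0.09,0,0,0],[255,0.03,-0.028,-0.125,0,0,9],[255,0.06,-0.034,-0.125,0,0,18],[255,0.09,-0.04,-0.125,0,0,27],[255,0.13,-0.048,-0.125,0,0,36],[255,0.163,-0.055,-0.125,0,0,44],[255,0.163,-0.055,-0.125,0,0,51],[255,0.163,-0.055,-0.125,0,0,51.5]]
  ]
}}

```text
clock: 12.32
tcp_pos: [0.4606, -0.0785, 0.1603]
orientation: [0.0, -0.0, 1.0, 0.0]
wrist_force: [-0.4, -0.6, -0.7]
finger_gap: -0.0002
grip_force: 0.0
```

Run:
```python
from h import *
s=get_state();print(s['tcp_pos'],s['wrist_force'])
a,_=grab('top','top6.png');h=cv2.cvtColor(a,cv2.COLOR_RGB2HSV)
m=np.zeros(h.shape[:2],np.uint8);m[195:225,255:290]=cv2.inRange(h,(3,110,80),(19,255,255))[195:225,255:290]
_,L,S,C=cv2.connectedComponentsWithStats(m);i=1+S[1:,4].argmax();print(S[i])
P=np.array([plane('top',p[::-1],.066)[:2] for p in np.argwhere(L==i)])
w,v=np.linalg.eigh(np.cov(P.T));v=v[:,1]*np.sign(v[1,1]);print('pca',np.arctan2(v[1],v[0]))
for c in(PV,[.4556,.0362]):
    d=P-c;print(np.arctan2(*d.mean(0)[::-1]), np.linalg.norm(d,axis=1).max())
print([float(v) for v in row(np.r_[st(-.07,-.115),.036],np.pi/2)])
cv2.imwrite('pics/s6.png',cv2.resize(a[150:260,225:355],(709,600),interpolation=cv2.INTER_CUBIC)[:,:,::-1])
```

```text
[ 0.46064252 -0.07846708  0.16029172] [-0.38620594 -0.58182708 -0.69968844]
[258 205  27  20 108]
pca 0.934883092178401
0.9276232250873709 0.10147460472308108
0.9283269173704946 0.10337977891196151
[255.0, 0.0057, 0.0009, 0.1243, 0.0, -0.0, 0.1]
```

View pics/s6.png

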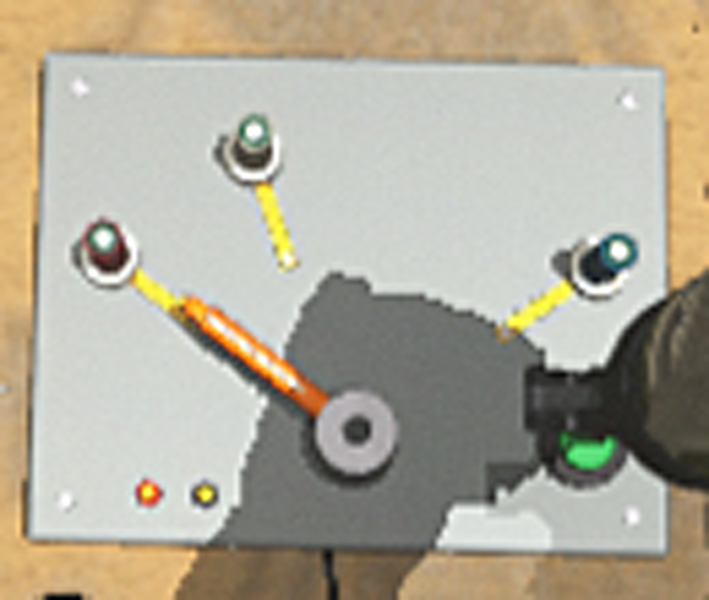

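The bar is now at about 0.93 rad, in line with the yellow mark and the red cell at (103,240). Next is the button.

Request:
{"api": "drive_tool", "payload": {
  "deltas": [
    [[255,0.006,0.001,0.04,0,0,0],[255,0.006,0.001,0.08,0,0,0],[255,0.006,0.001,0.105,0,0,0],[255,0.006,0.001,0.117,0,0,0],[255,0.006,0.001,0.122,0,0,0],[255,0.006,0.001,0.125,0,0,0],[255,0.006,0.001,0.127,0,0,0],[255,0.006,0.001,0.129,0,0,0],[255,0.006,0.001,0.13,0,0,0],[255,0.006,0.001,0.13,0,0,0]]
  ]
}}

```text
clock: 13.62
tcp_pos: [0.4553, -0.0768, 0.0307]
orientation: [0.001, -0.001, 1.0, -0.0]
wrist_force: [0.8, 0.8, 4.3]
finger_gap: 0.0
grip_force: 1.7
```

Request:
{"api": "drive_tool", "payload": {
  "deltas": [
    [[255,0,0,0.001,0,0,0],[255,0,0,0.0015,0,0,0],[255,0,0,0.0015,0,0,0]]
  ]
}}

```text
clock: 14.0
tcp_pos: [0.4553, -0.0769, 0.0299]
orientation: [0.001, -0.001, 1.0, -0.0]
wrist_force: [-1.6, 1.5, 11.7]
finger_gap: 0.0002
grip_force: 6.0
```

The force jumped to 11.7 N at 0.030 m, so the button is on its stop. I'll release it and retract.

Request:
{"api": "drive_tool", "payload": {
  "deltas": [
    [[255,0,0,0,0,0,0],[255,0,0,-0.004,0,0,0],[255,0,0,-0.01,0,0,0],[255,0,0,-0.03,0,0,0],[255,0,0,-0.07,0,0,0],[255,0,0,-0.12,0,0,0],[255,0,0,-0.14,0,0,0],[255,0.02,-0.03,-0.14,0,0,0],[255,0.02,-0.06,-0.14,0,0,0],[255,0.02,-0.1,-0.14,0,0,0],[255,0.02,-0.1,-0.14,0,0,0],[255,0.02,-0.1,-0.14,0,0,0]]
  ]
}}

```text
clock: 15.5
tcp_pos: [0.4337, -0.1763, 0.1682]
orientation: [-0.001, -0.0, 1.0, 0.001]
wrist_force: [0.3, -0.3, -0.5]
finger_gap: -0.0001
grip_force: 0.0
```

Run:
```python
from h import *
s=get_state();print(s['tcp_pos'],s['wrist_force'])
a,_=grab('top');b,_=grab('scene')
t=np.hstack([cv2.resize(a[150:260,190:390],(400,340)),cv2.resize(b[150:300,170:350],(400,340))])
cv2.imwrite('pics/s7.png',t[:,:,::-1])
```

```text
[ 0.43372969 -0.17626487  0.16819326] [ 0.34316631 -0.29226376 -0.50588216]
```

View pics/s7.png

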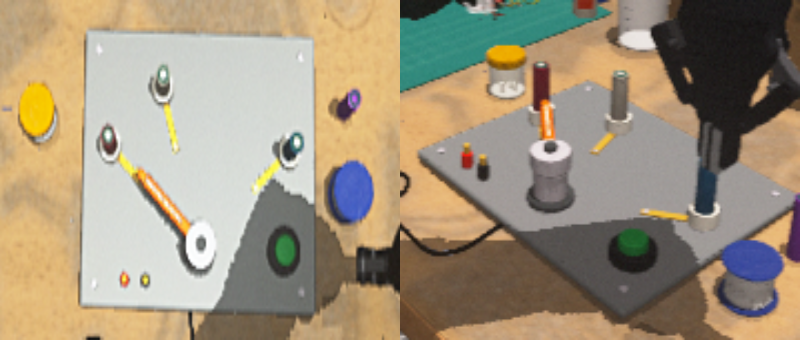

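The bar points at the red cell (110,140), the button is up at (285,250), and the cells, jar and spool haven't moved.

```bash
python3 -c "
from workcell import *
print(hand_in())"
```

```text
the job is handed in; nothing more can be done
None
```

The selector arm points at the red cell (within about 0.01 rad by the top camera), the start button was then pressed to its stop and came back up, the cells, jar and spool stayed put, and the job is handed in at about 15.6 s.

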